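Take the press roller out of the film sealer

ROBOT

A 6-joint arm with a two-finger parallel gripper is mounted at the origin on a cart in front of the work surface, level with it; the furniture and walls round the work are solid. World frame = base frame: x ahead of the robot, y to its left, z up, the work surface at z = 0. Lengths are in m, angles in degrees, forces in N, time in s.
With the tool pointing down it reaches from about 0.325 to 0.925 m from the base axis. Payload 3.1 kg.
Tool frame: the origin (TCP) lies at the very end of the fingers, on their centre line; the grasp point (between the pads) lies manip.grip_depth behind it (manip.grip_depth is the distance from the TCP to the grasp point, in m); z points along the fingers, y is the direction in which the jaws open and shut (so a half turn about z gives the same grasp; the last joint's range is limited). The gripper opens to 85 mm and grips with 20 to 120 N. Pads are 22 mm wide; open, the fingers measure 114 mm over their backs; the gripper's body (76 mm by 85 mm) begins 54 mm behind the grasp point. The pads swing forward as they close: fully open they stand 13 mm farther back than shut.
Start: joints at [-77.876, 12.427, 92.441, -0, 75.132, -6.429], TCP at [0.199, -0.593, 0.231] pointing down, gripper open.
Joint ranges: [-157.48, 157.48], [-44.54, 120.13], [17.64, 146.25], [-64.5, 244.5], [7.68, 150.69], [-147.95, 147.95]. Speed limits (degrees/s): [159.86, 159.86, 180, 180, 180, 180].

INTERFACE

Orientations are given as a 3x3 rotation matrix whose columns are the frame's x, y, z axes.
In Python, from cell import manip gives the robot as it stands. The module is installed in compiled form; this text tells all that it offers.
- The arm moves only by the shell command python3 -m handwheel 'ROWS' [OPENING]. ROWS is JSON, a list of rows, each a list of 2 entries, a list of its own where there are three numbers: the shift along the tool's x, y, z in units of 40 mm (1.0 is 40 mm), then the turn, a rotation vector about the tool's x, y, z in units of 8 degrees (1.0 is 8 degrees). A call has 1 to 20 rows; each row shifts and turns the commanded pose from where the row before left it, along the tool's axes as they then stand; what a row does not reach is not made up. A row lasts 1/10 s, in which the tool goes at most 50 mm and 8.59 degrees, less where a joint would pass 70% of its speed; a pose out of reach is approached as far as the arm can. A call is refused whole if a number of a shift passes 1 or a number of a turn 1, either way. A call with a gripper value outside its range is refused whole. OPENING is the gripper's target within -1 to 1 (fully open at 1, half-way at 0, shut at -1), set as the call begins (- or left out, the last holds). The fingers move at their own pace and stop on an object; the grip force is fixed at half the most. Time passes only in rows, so rows that do not move let the fingers close. It gives the time, the measured TCP pose, the force and the opening at its end, in the units of the state.
- manip.get_state(): the state, without advancing time (a new reading comes with each control period).
- manip.camera(name): name is "side" or "top" or "wrist"; returns the picture (400x640x3 uint8, blue, green, red); there is no depth.
- manip.get_calibration(name): a dict with "mtx" (3x3 intrinsics, pixels), "eye" and "attitude" of the camera in the world. Camera axes: x right, y up, looking along -z (the intrinsics and any distortion apply to the point x, -y, -z); pixel columns grow to the right and rows downward; lengths in m; the calibration is good to about 2 mm. The wrist camera is an equidistant fisheye: a pixel r from the principal point sees the ray r / f radians off the axis. A picture is of the moment at which its call begins: read the wrist's pose just before it. get_calibration takes no time and is no camera call; for the wrist camera it gives the pose at the moment of the call.
- manip.sign_off(): hands the job in, once; it reports no verdict.
The state is a dict: "time_s": time; "joint_pos": joint angles; "dq": joint speeds; "effort": joint torques, N m; "ee_pos": TCP position; "orientation": TCP orientation; "force": force on the tool from outside, world axes, zero at the start; "torque": the same for the moment, N m; "finger_gap": finger opening in m.
Only numpy, scipy, OpenCV 4.12 (cv2) and the standard library are available. Lean on these libraries where they do the work, as an engineer would, in place of code of your own. Each camera call takes 0.05 s, during which the arm holds its last target.

TASK

Take the rubber press roller out of the film sealer for cleaning: flip the sealer's cam lever up and right over to the back so that the slots are free, then draw the roller forward and lower it out of the bottom of its open-ended slots. Lay it with its two axle ends in the two V notches of the low grey roller stand and let go of it, then fold the empty sealer's cam lever fully forward and down again. Do not drop the roller, and leave the other things on the table where they stand.

Things in the scene. Friction and masses are not known exactly. Their poses are not given: they have to be found in the camera images.
- film_sealer: Grey bench machine fixed to the table, 200 mm wide, 318 tall. Origin on the table straight below the seated roller's axis; x to its back (its open front is -x), y to its left, z up. Rear housing from x = 65 mm back. Two aluminium cheeks, 10 thick, at y = +-60 to +-70, up to z = 172, with slots for the axle. Base plate at x = -10 to 70, 16 high; nothing stands below or before the channels.
- slot_seat (a point): Axis of the seated roller, midway between the cheeks, 130 mm up. Each slot is an upside-down L. The axle rests on a ledge (x = -10 to +6 mm of the sealer) that falls 8 degrees to the back, so the roller stays there when the lever is open. The slot's roof is at z = 144. Before the ledge lies an upright channel, x = -28 to -10, open at the bottom: bring the axle forward 19 mm, then straight down.
- slot_exit (a point): Middle of the channels' open lower ends: x = -19, z = 100 mm of the sealer. Before each channel hangs a prong (x = -38 to -28 mm, also down to z = 100), so the axle's axis must come below z = 92 before it can go on forward under the prongs.
- hood_edge (a point): Middle of the lower front edge of the hood over the roller: x = 0, z = 300 mm of the sealer, 144 mm wide, 12 thick, reaching from there to the rear housing. So the roller cannot be taken from straight above: the tool has to be tilted (25 to 45 degrees suits), leaning toward the sealer's front.
- press_roller: Loose black rubber roller 40 mm in diameter, 100 long, on a steel axle 12 in diameter, 190 long (45 stands out at each end). 0.24 to 0.5 kg. Origin at its centre, y along the axle. It starts in the sealer's slots, with about 10 mm of sideways play to each cheek. Grip it across its diameter at mid-length.
- cam_lever (a joint): Lever angle, rad. 0 is shut: lever leaning 55 degrees forward from upright, its cam lobe hanging before the axle outside the right cheek (the sealer's -y side). It opens up and to the back, turning about the sealer's +y axis, to a stop at 1.3 (leaning 19 degrees back, lobe out of the way). Friction 0.12 N m (1.7 N at the grip); it stays where it is left.
- lever_grip (a point): Middle of the lever's black grip, a round bar 16 mm in diameter along the sealer's y, free for 25 mm to each side, 70 mm from the hinge axis, 130 mm to the right of the sealer's middle. It moves with the lever and can be taken or pushed from straight above.
- lever_hinge (a point): Point on the lever's hinge axis (along the sealer's y) in the plane of lever_grip: x = -19, y = -130, z = 160 mm of the sealer.
- roller_stand: Grey plastic stand fixed to the table: foot 90 x 150 x 10 mm, two posts 10 thick at y = +-60 to +-70, each with a 90 degree V notch open upward, 37 wide at the mouth (z = 85). The axle lies in them along the stand's y, its axis at x = 0, z = 75; the rubber hangs between the posts, either way round. Origin on the table under its middle, z up.
- tape_roll: Bystander: blue roll of tape lying flat, 62 x 62 x 25 mm. Origin under its middle.
- cap_lid: Bystander: green round lid, 56 x 56 x 20 mm. Origin under its middle.
- slide_case: Bystander: clear slide case, 64 x 92 x 28 mm. Origin under its middle.
- bottle_small: Bystander: small bottle with a blue cap, 56 x 56 x 99 mm. Origin under its middle.
- cup_beads: Bystander: clear cup of yellow beads, 57 x 57 x 61 mm. Origin under its middle.
- jar_brown: Bystander: brown jar, 55 x 55 x 74 mm. Origin under its middle.
- white_carton: Bystander: flat white box, 57 x 89 x 31 mm. Origin under its middle.

How it is judged (in metres and radians):
On the way, in this order (a step that is already met when the one before it is completed fails the run):
1. the cam lever is flipped open, past 1.1 rad, with the roller still in its seat (value of joint cam_lever above 1.1 rad and z of press_roller in the frame of film_sealer above 0.115 m), for 0.2 s.
2. the roller has been lowered out of the lower ends of the slots, its axis below 92 mm of the sealer, without falling (z of press_roller in the frame of film_sealer below 0.092 m and linear speed of press_roller below 0.4 m/s and height (world z) of press_roller above 0.045 m), for 0.1 s.
3. the roller lies in both V notches of the stand and is let go (x of press_roller in the frame of roller_stand between -0.008 and 0.008 m and y of press_roller in the frame of roller_stand between -0.016 and 0.016 m and z of press_roller in the frame of roller_stand between 0.069 and 0.081 m and angle between the y axis of press_roller and the y axis of roller_stand, either way round below 0.1 rad and contact force between the fingers and press_roller below 0.1 N), for 0.2 s.
At the end, for the whole second after the job is handed in: The roller lies at rest with its axle in both V notches of the stand (centre within 8 mm across, 16 mm along and 6 mm in height of the seated place, axle within 0.1 rad of the stand's y axis), and the cam lever is folded shut again (below 0.25 rad) (x of press_roller in the frame of roller_stand between -0.008 and 0.008 m and y of press_roller in the frame of roller_stand between -0.016 and 0.016 m and z of press_roller in the frame of roller_stand between 0.069 and 0.081 m and angle between the y axis of press_roller and the y axis of roller_stand, either way round below 0.1 rad and linear speed of press_roller below 0.03 m/s and value of joint cam_lever below 0.25 rad); the robot touches nothing.
It fails at once if the roller is dropped: its centre comes below 45 mm (height (world z) of press_roller below 0.045 m).
It fails at once if a bystander is pushed more than 30 mm from its place (distance of any of tape_roll, cap_lid, slide_case, bottle_small, cup_beads, jar_brown, white_carton from where it was at the start of the episode above 0.03 m).
It also fails if it takes over 72 s, if anything falls off the work surface, if the arm or the gripper's body presses on something with over 40 N, if the wrist force passes 120 N, or if a joint passes its speed limit or range.

## Working session

There is one attempt and no reset: what is moved stays moved. The work goes in short steps, Python scripts to look and compute and a shell command to move; the robot and the scene stay as the last step left them, time stands still between calls to the robot, and variables do not carry over. Pictures are saved under pics/ and viewed, and the job is handed in when it is done.

```bash
mkdir -p pics
python3 - <<'E'
from cell import manip
import cv2
print(manip.get_state()); print(manip.grip_depth)
for n in ("side","top","wrist"):
    c=manip.get_calibration(n); print(n,c)
    cv2.imwrite(f"pics/{n}0.png",manip.camera(n))
E
```

```text
{'time_s': 0.0, 'joint_pos': array([-7.78778682e+01,  1.24768283e+01,  9.25259488e+01,  1.87157224e-03,
        7.51308412e+01, -6.42880801e+00]), 'dq': array([-0.06817716, -0.0875885 ,  0.11799454, -0.06139015,  0.02377347,
        0.00123825]), 'effort': array([ 6.45354594e-04, -3.96836865e+01, -3.03854656e+01, -4.57252054e-05,
        9.59002093e-03,  3.99162602e-06]), 'ee_pos': array([ 0.19870454, -0.59174511,  0.22999054]), 'orientation': array([[ 9.48043921e-01,  3.18139142e-01, -4.58860373e-04],
       [ 3.18139338e-01, -9.48041208e-01,  2.28670801e-03],
       [ 2.92472780e-04, -2.31388116e-03, -9.99997280e-01]]), 'force': array([-0.66040391,  0.14589075,  0.40555225]), 'torque': array([ 0.03275748,  0.01027237, -0.01872233]), 'finger_gap': 0.0855340042754393}
0.0187
side {'mtx': array([[498.81658994,   0.        , 314.51770518],
       [  0.        , 498.81658994, 193.63937187],
       [  0.        ,   0.        ,   1.        ]]), 'eye': array([0.56801645, 1.50739495, 0.90822713]), 'attitude': array([[-0.99955161, -0.02953669,  0.0049151 ],
       [ 0.0190356 , -0.50011791,  0.86574807],
       [-0.0231132 ,  0.86545344,  0.50045591]])}
top {'mtx': array([[494.48062468,   0.        , 320.04788294],
       [  0.        , 494.48062468, 191.01956975],
       [  0.        ,   0.        ,   1.        ]]), 'eye': array([0.27325444, 0.24406522, 1.49246494]), 'attitude': array([[-0.02560882,  0.97286418, -0.2299554 ],
       [-0.99967015, -0.02536962,  0.00399721],
       [-0.00194514,  0.22998191,  0.97319296]])}
wrist {'mtx': array([[309.70691629,   0.        , 318.71988354],
       [  0.        , 309.70691629, 205.66758382],
       [  0.        ,   0.        ,   1.        ]]), 'eye': array([ 0.27644292, -0.56641655,  0.37346628]), 'attitude': array([[ 0.31840791,  0.89948747,  0.29923017],
       [-0.94795171,  0.30279016,  0.09851738],
       [-0.0019888 , -0.31502447,  0.94908147]])}
```

View pics/side0.png

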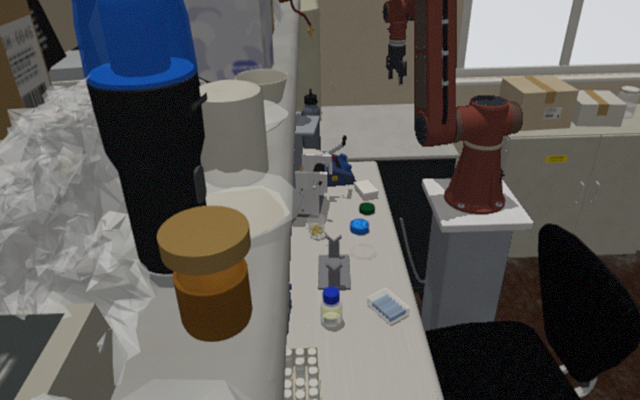

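View pics/top0.png

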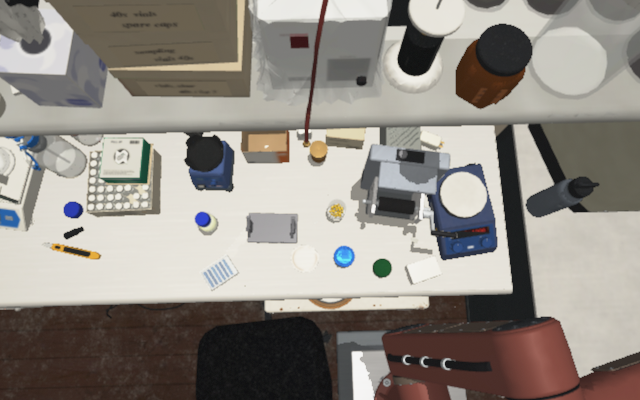

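View pics/wrist0.png

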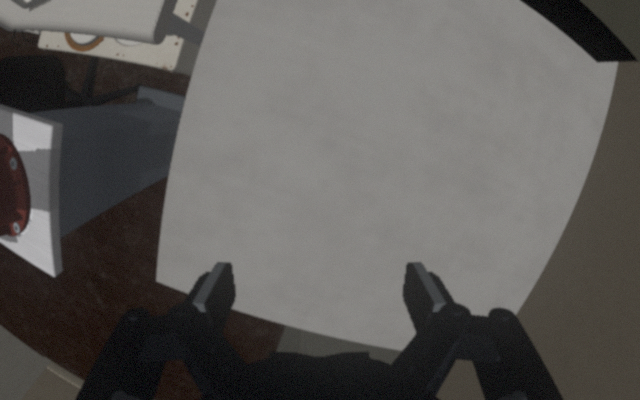

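Run:
```python
import cv2
im=cv2.imread("pics/top0.png")
cv2.imwrite("pics/t_seal.png",cv2.resize(im[130:270,340:500],None,fx=5,fy=5,interpolation=cv2.INTER_CUBIC)[:600*1,:])
im2=im[135:285,180:460]
cv2.imwrite("pics/t_mid.png",cv2.resize(im2,None,fx=2.8,fy=2.8,interpolation=cv2.INTER_CUBIC))
s=cv2.imread("pics/side0.png")
cv2.imwrite("pics/s_seal.png",cv2.resize(s[120:330,270:430],None,fx=2.85,fy=2.85,interpolation=cv2.INTER_CUBIC))
```

```text
(no output)
```

View pics/t_seal.png

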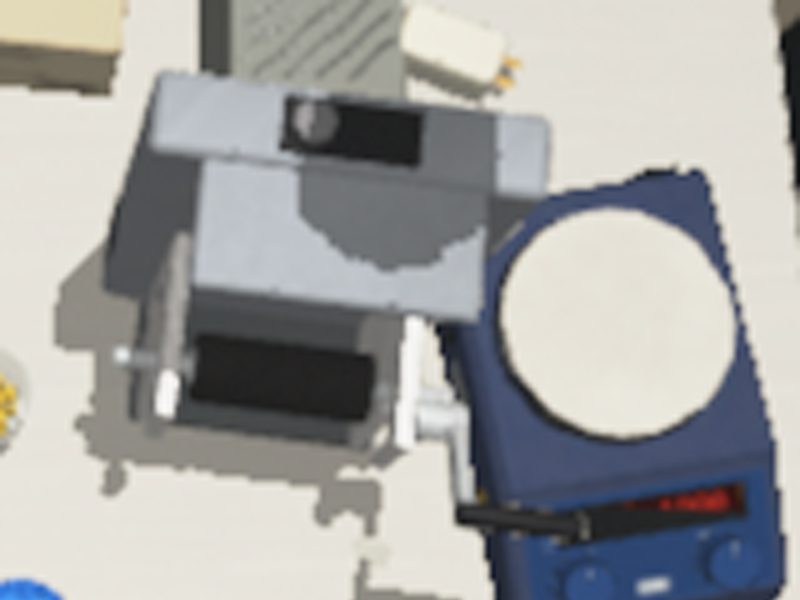

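View pics/t_mid.png

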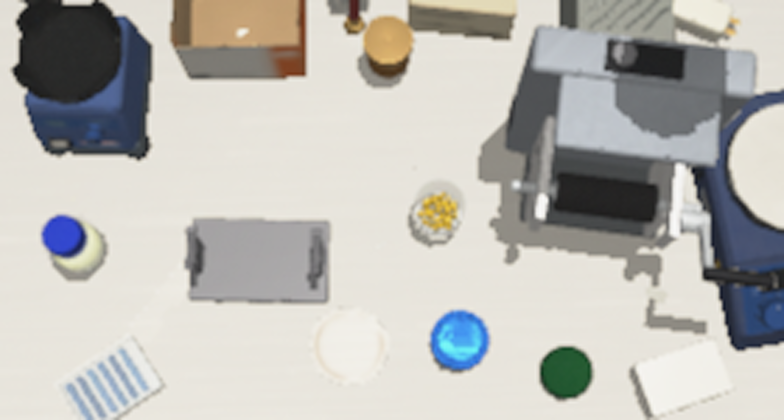

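View pics/s_seal.png

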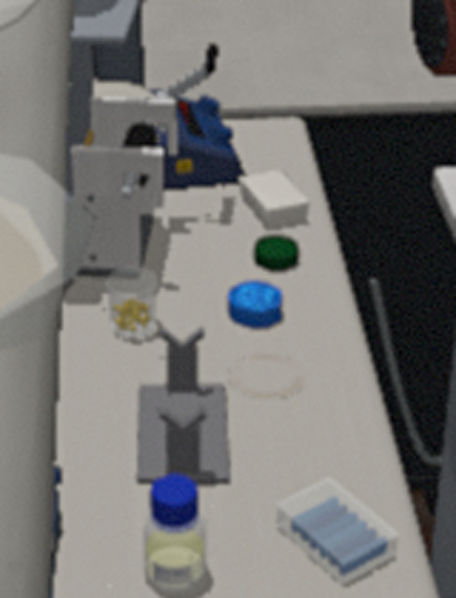

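```bash
cat > h.py <<'E'
import numpy as np, cv2
from cell import manip
def Rz(a): c,s=np.cos(a),np.sin(a); return np.array([[c,-s,0],[s,c,0],[0,0,1]])
def proj(c,P):
    P=np.atleast_2d(P); q=(P-c['eye'])@c['attitude']; q=q*[1,-1,-1]
    K=c['mtx']; return np.c_[q[:,0]/q[:,2]*K[0,0]+K[0,2], q[:,1]/q[:,2]*K[1,1]+K[1,2]]
def projw(c,P):
    P=np.atleast_2d(P); q=(P-c['eye'])@c['attitude']; q=q*[1,-1,-1]
    K=c['mtx']; r=np.hypot(q[:,0],q[:,1]); th=np.arctan2(r,q[:,2]); s=th/np.maximum(r,1e-9)*K[0,0]
    return np.c_[q[:,0]*s+K[0,2], q[:,1]*s+K[1,2]]
def plane(c,uv,z):
    K=c['mtx']; d=np.array([(uv[0]-K[0,2])/K[0,0],-(uv[1]-K[1,2])/K[1,1],-1.]); d=c['attitude']@d
    return c['eye']+d*(z-c['eye'][2])/d[2]
def rel(R0,p0,R1,p1):
    "shift (units 40mm) and rotvec (units 8deg) in tool axes from pose0 to pose1"
    from scipy.spatial.transform import Rotation as Ro
    return R0.T@(np.array(p1)-p0)/0.04, Ro.from_matrix(R0.T@R1).as_rotvec(degrees=True)/8
E
cat > fit.py <<'E'
from h import *
from scipy.optimize import least_squares
top=manip.get_calibration('top'); side=manip.get_calibration('side')
f=lambda u,v:(340+u/5,130+v/5)
a=np.radians(-55)
g=np.array([-19+70*np.sin(a),0,160+70*np.cos(a)])
obs=[('axL',(0,95,130),f(122,355)),('hoodL',(0,72,300),f(193,292)),('hoodR',(0,-72,300),f(483,322)),
('gripIn',(g[0],-105,g[2]),f(460,514)),('gripOut',(g[0],-155,g[2]),f(588,526)),('rolL',(0,50,140),f(193,362)),('rolR',(0,-50,140),f(375,383)),
('housFL',(65,100,318),f(152,150)),('housFR',(65,-100,318),f(548,195)),('chk',(-38,-65,172),f(405,440)),('chkL',(-38,65,172),f(167,405))]
def P(v,p): return Rz(v[2])@np.array(p)/1000*1+[v[0],v[1],0]
def res(v): return np.concatenate([proj(top,P(v,p))[0]-uv for _,p,uv in obs])
s=least_squares(res,[0.4,0,-0.1],loss='soft_l1'); print(s.x,np.degrees(s.x[2]))
for (n,p,uv),r in zip(obs,res(s.x).reshape(-1,2)): print(n,r.round(1))
m=lambda u,v:(180+u/2.8,135+v/2.8)
so=[((45,75,10),m(195,221)),((45,-75,10),m(330,223)),((-45,-75,10),m(328,301)),((-45,75,10),m(190,299))]
def res2(v): return np.concatenate([proj(top,P(v,p))[0]-uv for p,uv in so])
s2=least_squares(res2,[0.3,0.4,0]); print(s2.x,np.degrees(s2.x[2]),res2(s2.x).round(1))
for nm,uv,z in [('tape',m(460,340),.02),('lid',m(566,372),.02),('carton',m(683,378),.03),('cup',m(437,212),.03),('bottle',m(65,237),.099),('case',m(110,385),.028),('jar',m(388,40),.07),('dish',m(350,345),0.01)]: print(nm,plane(top,uv,z).round(3))
E
python3 fit.py
```

```text
[ 0.5489231   0.02440664 -0.14965397] -8.574540678005631
axL [-1.4  0. ]
hoodL [-0.8 -0.7]
hoodR [-0.8  0.3]
gripIn [ 5.8 -0.1]
gripOut [-0.8 -0.1]
rolL [ 0.7 -0.2]
rolR [-0.  -0.1]
housFL [-0.5 -0.6]
housFR [ 1.1 -0.1]
chk [0.6 0.5]
chkL [0.4 1.7]
[ 0.51194175  0.38295405 -0.04259162] -2.440319945733163 [-0.5 -0.9  0.4 -0.8  0.3  0.8 -0.2  0.7]
tape [0.42  0.171 0.02 ]
lid [0.384 0.061 0.02 ]
carton [ 0.373 -0.06   0.03 ]
cup [0.557 0.191 0.03 ]
bottle [0.527 0.574 0.099]
case [0.382 0.539 0.028]
jar [0.739 0.239 0.07 ]
dish [0.419 0.288 0.01 ]
```

```bash
python3 -m handwheel '[[[0,0,-0.35],[0,0,-1]],[[0,0,-0.35],[0,0,-1]],[[0,0,-0.35],[0,0,-1]],[[0,0,-0.35],[0,0,-1]],[[0,0,-0.35],[0,0,-1]],[[0,0,-0.35],[0,0,-1]],[[0,0,-0.35],[0,0,-1]],[[0,0,-0.35],[0,0,-0.86]]]'
cat > plan.py <<'E'
from h import *
import sys
from scipy.spatial.transform import Rotation as Ro
S=np.array([0.549,0.0244,0]); YS=np.radians(-8.57)
T=np.array([0.512,0.383,0]); YT=np.radians(-2.44)
def sw(p): return S+Rz(YS)@(np.array(p)/1000)
def Rs(tilt,yaw=YS):
    # tool x=+y frame, tool z down leaning: approach from front: z=(sin t,0,-cos t)
    t=np.radians(tilt); x=np.array([0,1.,0]); z=np.array([np.sin(t),0,-np.cos(t)]); y=np.cross(z,x)
    return Rz(yaw)@np.c_[x,y,z]
def togo(p,R):
    s=manip.get_state(); a,b=rel(s['orientation'],s['ee_pos'],R,p)
    print('t',round(s['time_s'],2),'pos',s['ee_pos'].round(4),'target',np.round(p,4),'shift',a.round(2),'turn',b.round(2),'gap',round(s['finger_gap'],4),'F',s['force'].round(1))
    return a,b
E
python3 -c "
from plan import *
togo(sw([-76,-130,270]),Rs(0))"
```

```text
time_s: 0.95
ee_pos: [0.1988, -0.5922, 0.3433]
orientation: [[0.144, 0.99, -0.0], [0.99, -0.144, 0.001], [0.001, -0.0, -1.0]]
force: [0.2, -0.0, -0.2]
finger_gap: 0.0856
t 0.95 pos [ 0.1988 -0.5922  0.3433] target [ 0.4545 -0.0928  0.27  ] shift [13.27  4.53  1.84] turn [-0.   -0.01  0.04] gap 0.0856 F [ 0.2 -0.  -0.2]
```

```bash
python3 -m handwheel '[[[0.95,0.32,0],[0,0,0]],[[0.95,0.32,0],[0,0,0]],[[0.95,0.32,0],[0,0,0]],[[0.95,0.32,0],[0,0,0]],[[0.95,0.32,0],[0,0,0]],[[0.95,0.32,0],[0,0,0]],[[0.95,0.32,0],[0,0,0]],[[0.95,0.32,0],[0,0,0]],[[0.95,0.32,0],[0,0,0]],[[0.95,0.32,0],[0,0,0]],[[0.95,0.32,0],[0,0,0]],[[0.95,0.32,0],[0,0,0]],[[0.95,0.32,0],[0,0,0]],[[0.95,0.32,0],[0,0,0]],[[0,0,0],[0,0,0]]]' -0.3
python3 - <<'E'
from plan import *
togo(sw([-76,-130,270]),Rs(0))
import pickle
c=manip.get_calibration('wrist'); im=manip.camera('wrist'); cv2.imwrite('pics/w1.png',im); pickle.dump(c,open('w1.pkl','wb'))
E
```

```text
time_s: 2.45
ee_pos: [0.4564, -0.0892, 0.343]
orientation: [[0.143, 0.99, 0.0], [0.99, -0.143, 0.002], [0.002, -0.0, -1.0]]
force: [-0.0, -0.5, -0.6]
finger_gap: 0.0299
t 2.45 pos [ 0.4564 -0.0892  0.343 ] target [ 0.4545 -0.0928  0.27  ] shift [-0.1  -0.03  1.82] turn [-0.   -0.02  0.05] gap 0.0299 F [-0.  -0.5 -0.6]
```

View pics/w1.png

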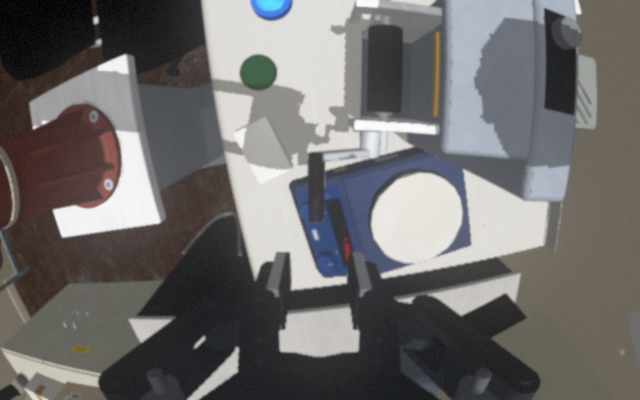

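Run:
```python
from plan import *
import pickle
c=pickle.load(open('w1.pkl','rb')); im=cv2.imread('pics/w1.png')
a=np.radians(-55); g=[-19+70*np.sin(a),160+70*np.cos(a)]
pts=[(g[0],-105,g[1]),(g[0],-155,g[1]),(0,72,300),(0,-72,300),(65,-100,318),(65,-72,312),(-38,-65,172),(-38,65,172),(0,-95,130),(0,50,130),(0,-50,130),(65,-100,0),(g[0],-130,g[1])]
for p in pts:
    u=projw(c,sw(p))[0]; print(p,u.round(1)); cv2.circle(im,tuple(int(v) for v in u.round()),2,(0,0,255),-1)
cv2.imwrite('pics/w1o.png',cv2.resize(im[0:250,200:600],None,fx=2,fy=2))
```

```text
(np.float64(-76.34064310022943), -105, np.float64(200.15035054457323)) [316.1 170.5]
(np.float64(-76.34064310022943), -155, np.float64(200.15035054457323)) [315.9 220.1]
(0, 72, 300) [434.4 -55.5]
(0, -72, 300) [435.4 154.2]
(65, -100, 318) [524.5 205.5]
(65, -72, 312) [526.1 163.1]
(-38, -65, 172) [354.5 126.8]
(-38, 65, 172) [355.5   3.5]
(0, -95, 130) [381.8 150.9]
(0, 50, 130) [384.3  28.9]
(0, -50, 130) [383.3 112.7]
(65, -100, 0) [404.9 143.7]
(np.float64(-76.34064310022943), -130, np.float64(200.15035054457323)) [316.  195.9]
```

View pics/w1o.png

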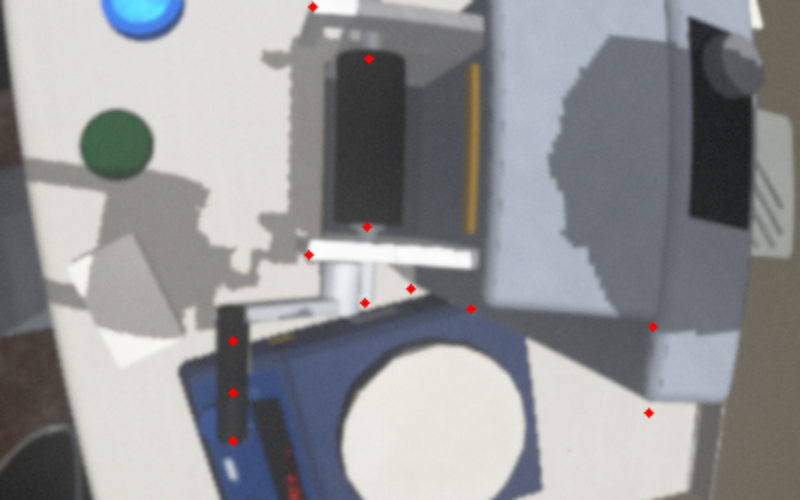

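```bash
python3 -m handwheel '[[[-0.1,-0.03,0.6],[0,0,0]],[[0,0,0.8],[0,0,0]],[[0,0,0.8],[0,0,0]],[[0,0,0.7],[0,0,0]],[[0,0,0.5],[0,0,0]],[[0,0,0.35],[0,0,0]],[[0,0,0.25],[0,0,0]],[[0,0,0],[0,0,0]]]'
python3 - <<'E'
from plan import *
for th in [-55,-35,-15,5,19.5]:
    a=np.radians(th); togo(sw([-19+70*np.sin(a),-130,160+70*np.cos(a)-17]),Rs(0))
E
```

```text
time_s: 3.3
ee_pos: [0.4526, -0.0972, 0.1821]
orientation: [[0.15, 0.989, -0.002], [0.989, -0.15, 0.001], [0.0, -0.003, -1.0]]
force: [-1.0, -0.4, -0.5]
finger_gap: 0.0303
t 3.3 pos [ 0.4526 -0.0972  0.1821] target [ 0.4541 -0.0928  0.1832] shift [ 0.11  0.02 -0.03] turn [-0.02 -0.   -0.01] gap 0.0303 F [-1.  -0.4 -0.5]
t 3.3 pos [ 0.4526 -0.0972  0.1821] target [ 0.4711 -0.0953  0.2003] shift [ 0.12  0.45 -0.46] turn [-0.02 -0.   -0.01] gap 0.0303 F [-1.  -0.4 -0.5]
t 3.3 pos [ 0.4526 -0.0972  0.1821] target [ 0.4929 -0.0986  0.2106] shift [ 0.12  1.   -0.72] turn [-0.02 -0.   -0.01] gap 0.0303 F [-1.  -0.4 -0.5]
t 3.3 pos [ 0.4526 -0.0972  0.1821] target [ 0.5169 -0.1022  0.2127] shift [ 0.12  1.61 -0.77] turn [-0.02 -0.   -0.01] gap 0.0303 F [-1.  -0.4 -0.5]
t 3.3 pos [ 0.4526 -0.0972  0.1821] target [ 0.5339 -0.1048  0.209 ] shift [ 0.12  2.04 -0.68] turn [-0.02 -0.   -0.01] gap 0.0303 F [-1.  -0.4 -0.5]
```

```bash
python3 -m handwheel '[[[0.05,0.15,-0.15],[0,0,0]],[[0.06,0.2,-0.2],[0,0,0]],[[0,0.25,-0.18],[0,0,0]],[[0,0.25,-0.1],[0,0,0]],[[0,0.25,-0.08],[0,0,0]],[[0,0.25,-0.04],[0,0,0]],[[0,0.25,0],[0,0,0]],[[0,0.25,0.03],[0,0,0]],[[0,0.2,0.04],[0,0,0]],[[0,0.1,0],[0,0,0]],[[0,0,0],[0,0,0]]]'
python3 - <<'E'
from plan import *
a=np.radians(19.5); togo(sw([-19+70*np.sin(a),-130,160+70*np.cos(a)-17]),Rs(0))
cv2.imwrite('pics/w2.png',manip.camera('wrist'))
cv2.imwrite('pics/t2.png',cv2.resize(manip.camera('top')[120:270,340:500],None,fx=4,fy=4))
E
```

```text
time_s: 4.4
ee_pos: [0.5387, -0.1053, 0.2095]
orientation: [[0.149, 0.989, -0.003], [0.989, -0.149, 0.001], [0.0, -0.003, -1.0]]
force: [-3.7, 0.9, 0.8]
finger_gap: 0.0297
t 4.4 pos [ 0.5387 -0.1053  0.2095] target [ 0.5339 -0.1048  0.209 ] shift [-0.01 -0.12  0.01] turn [-0.02 -0.    0.  ] gap 0.0297 F [-3.7  0.9  0.8]
```

View pics/w2.png

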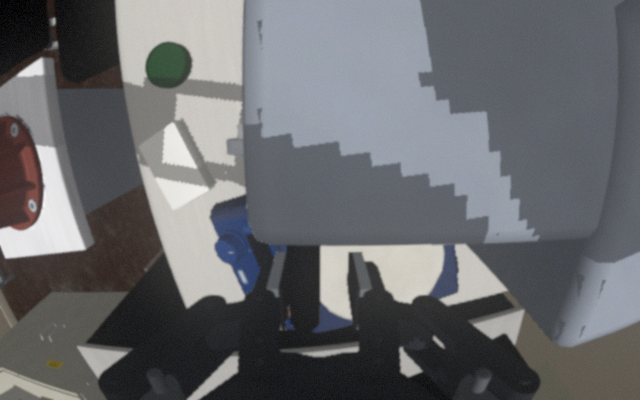

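View pics/t2.png

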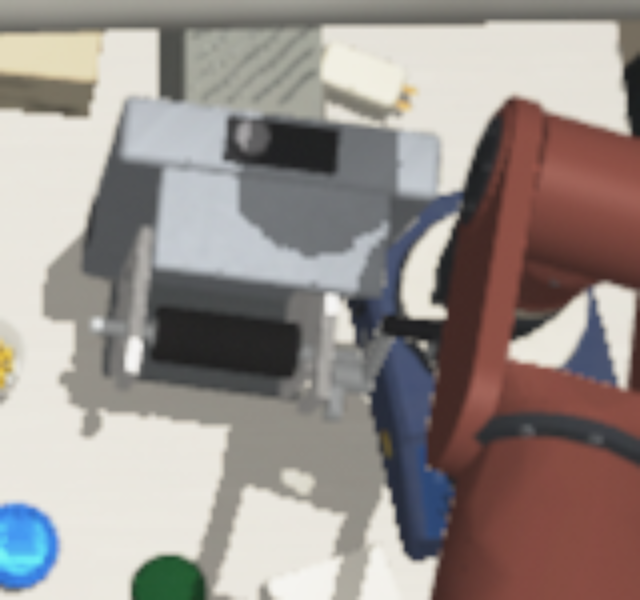

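```bash
python3 -m handwheel '[[[0,0.06,0],[0,0,0]],[[0,0,0],[0,0,0]],[[0,0,0],[0,0,0]],[[0,-0.15,-0.2],[0,0,0]],[[0,0,-0.8],[0,0,0]],[[0,0,-0.9],[0,0,0]],[[0,-0.5,-0.7],[0,0,0]],[[0,-0.9,-0.2],[0,0,0]],[[0,-0.9,0],[0,0,0]],[[0.3,-0.6,0],[0,0,0]],[[0,0,0],[0,0,0]]]'
python3 - <<'E'
from plan import *
R=Rs(35); z=R[:,2]; g=sw([0,0,130])
a,b=togo(g+z*(0.0187-0.10),R)
print(sw([0,0,0]),Rz(YS).T@(manip.get_state()['ee_pos']-S))
print('T0 rows in current frame:',a/8,b/8)
E
```

```text
time_s: 5.6
ee_pos: [0.4219, -0.0748, 0.3241]
orientation: [[0.148, 0.989, 0.005], [0.989, -0.148, -0.001], [0.0, 0.005, -1.0]]
force: [0.1, -0.8, -0.3]
finger_gap: 0.0298
t 5.6 pos [ 0.4219 -0.0748  0.3241] target [0.5029 0.0313 0.1966] shift [2.92 1.59 3.19] turn [-4.34 -0.    0.  ] gap 0.0298 F [ 0.1 -0.8 -0.3]
[0.549  0.0244 0.    ] [-0.11087394 -0.11699211  0.32405047]
T0 rows in current frame: [0.3654645  0.19887464 0.39935939] [-5.42161586e-01 -1.99453632e-04  5.04624556e-04]
```

```bash
python3 -m handwheel '[[[0.6,0,0],[-0.88,0,0]],[[0.7,0,0],[-0.88,0,0]],[[0.7,0,0],[-0.88,0,0]],[[0.6,0,0],[-0.87,0,0]],[[0.32,0,0],[-0.87,0,0]],[[0,0,0],[0,0,0]],[[0,0,0],[0,0,0]]]' 0.4
python3 - <<'E'
from plan import *
R=Rs(35); z=R[:,2]; g=sw([0,0,130])
a,b=togo(g+z*(0.0187-0.10),R)
import pickle
c=manip.get_calibration('wrist'); im=manip.camera('wrist'); cv2.imwrite('pics/w3.png',im); pickle.dump(c,open('w3.pkl','wb'))
pts=[(0,0,130),(0,50,130),(0,-50,130),(0,95,130),(0,-95,130),(0,72,300),(0,-72,300),(65,-100,318),(65,100,318),(-38,-60,172),(-38,60,172),(-38,60,100),(-38,-60,100)]
for p in pts:
    u=projw(c,sw(p))[0]; cv2.circle(im,tuple(int(v) for v in u.round()),2,(0,0,255),-1)
cv2.imwrite('pics/w3o.png',im)
E
```

```text
time_s: 6.3
ee_pos: [0.4406, 0.04, 0.3237]
orientation: [[0.148, 0.809, 0.569], [0.989, -0.121, -0.085], [-0.0, 0.575, -0.818]]
force: [0.1, -0.0, 0.0]
finger_gap: 0.0599
t 6.3 pos [0.4406 0.04   0.3237] target [0.5029 0.0313 0.1966] shift [ 0.02 -0.54  3.5 ] turn [ 0.02 -0.01  0.01] gap 0.0599 F [ 0.1 -0.   0. ]
```

View pics/w3o.png

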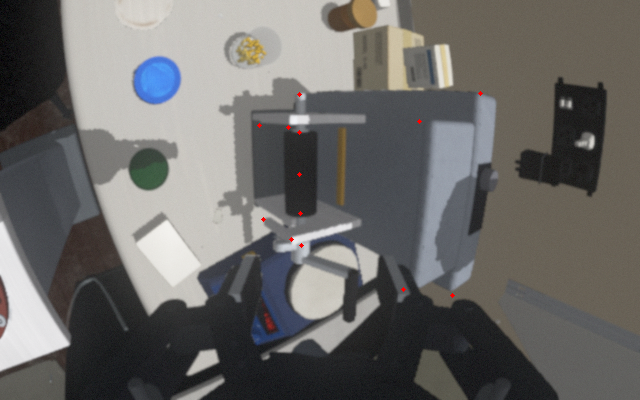

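Run:
```python
from plan import *
import pickle
c=pickle.load(open('w3.pkl','rb')); g=cv2.cvtColor(cv2.imread('pics/w3.png'),cv2.COLOR_BGR2GRAY)
for r in (145,160,174,190,205): print(r,g[r,276:326:1].tolist())
print(projw(c,[sw((0,y,130)) for y in (45,20,0,-20,-45)]).round(1))
# predicted silhouette
t=np.linspace(0,2*np.pi,200)
for y in (25,0,-25):
    u=projw(c,[sw((20*np.cos(a),y,130+20*np.sin(a))) for a in t]); print(y,u[:,0].min().round(1),u[:,0].max().round(1),u[:,1].mean().round(1))
```

```text
145 [66, 69, 69, 67, 67, 66, 66, 59, 48, 45, 39, 47, 41, 45, 38, 41, 42, 43, 37, 44, 39, 43, 41, 41, 41, 43, 40, 43, 47, 45, 45, 39, 38, 43, 39, 42, 39, 42, 42, 45, 47, 60, 67, 73, 77, 77, 78, 76, 75, 75]
160 [68, 66, 67, 66, 67, 67, 65, 62, 49, 43, 37, 41, 38, 40, 34, 41, 37, 38, 41, 43, 38, 35, 37, 38, 40, 38, 41, 42, 44, 39, 43, 38, 42, 38, 38, 34, 36, 39, 38, 41, 46, 60, 71, 73, 74, 73, 74, 72, 76, 76]
174 [69, 67, 62, 64, 65, 66, 62, 60, 51, 47, 42, 40, 41, 39, 39, 39, 38, 44, 38, 36, 40, 40, 40, 35, 42, 37, 39, 36, 41, 39, 35, 40, 36, 37, 36, 40, 37, 38, 36, 42, 48, 61, 68, 73, 77, 73, 71, 77, 75, 75]
190 [67, 65, 70, 64, 70, 67, 69, 62, 57, 46, 40, 43, 43, 39, 44, 44, 45, 41, 43, 40, 39, 44, 43, 43, 42, 39, 43, 42, 39, 41, 39, 39, 39, 37, 41, 43, 39, 37, 42, 42, 49, 64, 74, 70, 74, 73, 80, 76, 74, 74]
205 [108, 108, 110, 106, 106, 107, 103, 102, 90, 70, 54, 46, 35, 44, 43, 44, 43, 44, 44, 39, 44, 37, 45, 45, 42, 41, 42, 42, 43, 44, 43, 46, 43, 45, 42, 44, 44, 44, 40, 50, 70, 87, 99, 100, 102, 103, 103, 105, 105, 106]
[[299.  136.5]
 [299.3 157.3]
 [299.5 173.7]
 [299.7 189.7]
 [300.1 209.1]]
25 282.4 316.1 153.3
0 282.9 316.1 173.8
-25 283.5 316.1 193.7
```

```bash
python3 -m handwheel '[[[0.02,-0.26,0.6],[0,0,0]],[[0,-0.26,0.8],[0,0,0]],[[0,0,0.8],[0,0,0]],[[0,0,0.7],[0,0,0]],[[0,0,0.5],[0,0,0]],[[0,0,0],[0,0,0]],[[0,0,0],[0,0,0]]]'
python3 - <<'E'
from plan import *
R=Rs(35); z=R[:,2]; g=sw([0,0,130])
a,b=togo(g+z*(0.0187),R)
import pickle
c=manip.get_calibration('wrist'); im=manip.camera('wrist'); cv2.imwrite('pics/w4.png',im)
t=np.linspace(0,2*np.pi,200)
gr=cv2.cvtColor(im,cv2.COLOR_BGR2GRAY)
for y in (25,0,-25):
    u=projw(c,[sw((20*np.cos(a),y,130+20*np.sin(a))) for a in t]); r=int(u[:,1].mean()); print(y,u[:,0].min().round(1),u[:,0].max().round(1),r,gr[r,260:360:2].tolist())
E
```

```text
time_s: 7.05
ee_pos: [0.502, 0.0303, 0.1999]
orientation: [[0.151, 0.81, 0.567], [0.989, -0.124, -0.087], [-0.0, 0.574, -0.819]]
force: [0.3, -0.6, 0.8]
finger_gap: 0.0598
t 7.05 pos [0.502  0.0303 0.1999] target [0.5596 0.0228 0.1147] shift [ 0.03 -0.03  2.58] turn [ 0.    0.01 -0.01] gap 0.0598 F [ 0.3 -0.6  0.8]
25 288.8 341.9 179 [72, 70, 72, 70, 69, 66, 67, 66, 69, 65, 67, 67, 67, 65, 66, 56, 35, 35, 37, 33, 34, 36, 35, 30, 41, 40, 41, 41, 37, 37, 38, 32, 37, 42, 33, 42, 36, 35, 38, 42, 34, 47, 72, 79, 79, 78, 77, 77, 76, 78]
0 289.8 341.2 211 [72, 71, 69, 69, 71, 68, 68, 69, 65, 66, 63, 65, 64, 67, 63, 58, 39, 38, 33, 39, 34, 38, 39, 31, 36, 27, 32, 31, 36, 33, 31, 36, 37, 32, 38, 32, 37, 37, 37, 34, 37, 56, 72, 77, 76, 76, 77, 76, 76, 79]
-25 290.9 340.5 240 [114, 113, 116, 113, 111, 111, 113, 112, 113, 113, 113, 111, 112, 111, 112, 107, 77, 42, 36, 36, 39, 33, 38, 36, 41, 36, 32, 36, 37, 35, 36, 40, 36, 37, 40, 32, 36, 35, 35, 40, 48, 86, 87, 84, 80, 80, 76, 81, 77, 78]
```

View pics/w4.png

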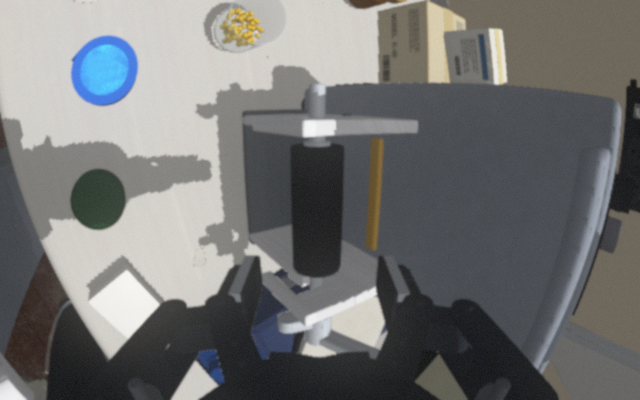

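```bash
python3 -m handwheel '[[[0.03,0,0.5],[0,0,0]],[[0,-0.01,0.6],[0,0,0]],[[0,0,0.6],[0,0,0]],[[0,0,0.5],[0,0,0]],[[0,0,0.36],[0,0,0]],[[0,0,0],[0,0,0]],[[0,0,0],[0,0,0]]]'
python3 -c "
from plan import *
R=Rs(35); togo(sw([0,0,130])+R[:,2]*0.0187,R)"
```

```text
time_s: 7.8
ee_pos: [0.5595, 0.0238, 0.1167]
orientation: [[0.149, 0.808, 0.569], [0.989, -0.122, -0.086], [0.0, 0.576, -0.818]]
force: [-0.5, 0.0, -1.2]
finger_gap: 0.0597
t 7.8 pos [0.5595 0.0238 0.1167] target [0.5596 0.0228 0.1147] shift [-0.02 -0.02  0.04] turn [ 0.02  0.   -0.  ] gap 0.0597 F [-0.5  0.  -1.2]
```

Close on the roller.

```bash
python3 -m handwheel '[[[0,0,0.04],[0,0,0]],[[0,0,0],[0,0,0]],[[0,0,0],[0,0,0]],[[0,0,0],[0,0,0]],[[0,0,0],[0,0,0]],[[0,0,0],[0,0,0]],[[0,0,0],[0,0,0]],[[0,0,0],[0,0,0]]]' -1
python3 -c "
from plan import *
R=Rs(35); togo(sw([0,0,130])+R[:,2]*0.0187,R)
# world-frame moves in tool units at tilt 35
for n,d in (('up5',[0,0,5]),('fwd19',[-19,0,0]),('dn10',[0,0,-10])): print(n,(R.T@(Rz(YS)@np.array(d)))/40)
cv2.imwrite('pics/w5.png',manip.camera('wrist'))"
```

```text
time_s: 8.6
ee_pos: [0.5592, 0.0239, 0.1148]
orientation: [[0.15, 0.809, 0.568], [0.989, -0.123, -0.086], [0.0, 0.574, -0.819]]
force: [-5.9, 0.6, 5.1]
finger_gap: 0.0386
t 8.6 pos [0.5592 0.0239 0.1148] target [0.5596 0.0228 0.1147] shift [-0.03  0.01  0.01] turn [ 0.01 -0.   -0.01] gap 0.0386 F [-5.9  0.6  5.1]
up5 [ 0.          0.07169705 -0.10239401]
fwd19 [ 2.86214367e-18 -3.89097221e-01 -2.72448807e-01]
dn10 [ 0.         -0.14339411  0.20478801]
```

View pics/w5.png

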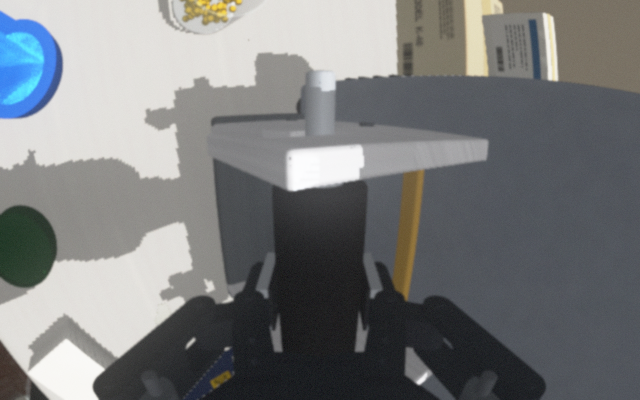

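```bash
python3 -m handwheel '[[[0,-0.02,-0.01],[0,0,0]],[[0,0.03,-0.045],[0,0,0]],[[0,0.03,-0.045],[0,0,0]],[[0,0,0],[0,0,0]],[[0,0,0],[0,0,0]]]'
python3 -c "
from plan import *
R=Rs(35); togo(sw([0,0,130])+R[:,2]*0.0187,R)
print(Rz(YS).T@(manip.get_state()['ee_pos']-sw([0,0,130])-R[:,2]*0.0187))"
```

```text
time_s: 9.15
ee_pos: [0.5579, 0.024, 0.1173]
orientation: [[0.149, 0.811, 0.566], [0.989, -0.122, -0.085], [-0.0, 0.573, -0.82]]
force: [-0.8, -0.2, -3.4]
finger_gap: 0.0384
t 9.15 pos [0.5579 0.024  0.1173] target [0.5596 0.0228 0.1147] shift [-0.02 -0.    0.08] turn [-0.01  0.    0.  ] gap 0.0384 F [-0.8 -0.2 -3.4]
[-0.00184301  0.00096795  0.00266746]
```

```bash
python3 -m handwheel '[[[0,-0.06,-0.075],[0,0,0]],[[0,-0.1,-0.07],[0,0,0]],[[0,-0.1,-0.07],[0,0,0]],[[0,-0.08,-0.06],[0,0,0]],[[0,0,0],[0,0,0]],[[0,0,0],[0,0,0]]]'
cat > sq.py <<'E'
from plan import *
s=manip.get_state(); R=s['orientation']
gp=s['ee_pos']-R[:,2]*0.0187
print('grasp in sealer mm',(1000*Rz(YS).T@(gp-S)).round(1),'F sealer',(Rz(YS).T@s['force']).round(1),'t',round(s['time_s'],2),'gap',round(s['finger_gap'],4))
E
python3 sq.py
```

```text
time_s: 9.75
ee_pos: [0.5413, 0.0266, 0.1193]
orientation: [[0.149, 0.809, 0.568], [0.989, -0.122, -0.085], [0.0, 0.574, -0.819]]
force: [0.2, -0.3, -4.3]
finger_gap: 0.0385
grasp in sealer mm [-18.7   1.  134.7] F sealer [ 0.3 -0.3 -4.3] t 9.75 gap 0.0385
```

```bash
python3 -m handwheel '[[[0,-0.05,0.04],[0,0,0]],[[0,-0.09,0.1],[0,0,0]],[[0,-0.07,0.1],[0,0,0]],[[0,0,0],[0,0,0]]]'; python3 sq.py
python3 -c "
from h import *
cv2.imwrite('pics/w6.png',manip.camera('wrist'))"
```

```text
time_s: 10.15
ee_pos: [0.5388, 0.0268, 0.1048]
orientation: [[0.149, 0.811, 0.565], [0.989, -0.122, -0.086], [-0.0, 0.572, -0.821]]
force: [-0.6, 1.2, -3.7]
finger_gap: 0.0384
grasp in sealer mm [-21.1   0.8 120.1] F sealer [-0.8  1.1 -3.7] t 10.15 gap 0.0384
```

View pics/w6.png

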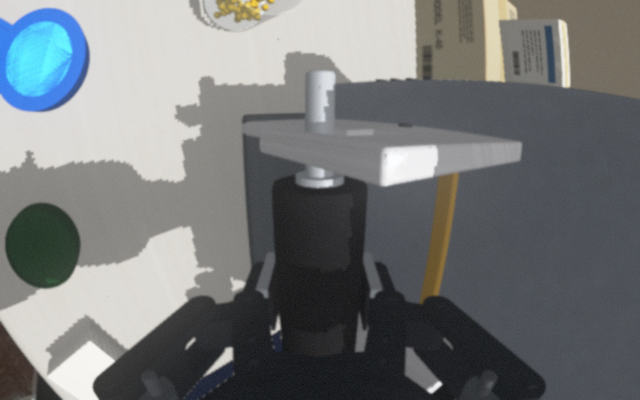

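```bash
python3 -m handwheel '[[[0,-0.05,0.12],[0,0,0]],[[0,-0.14,0.2],[0,0,0]],[[0,-0.14,0.2],[0,0,0]],[[0,0,0],[0,0,0]]]'; python3 sq.py
```

```text
time_s: 10.6
ee_pos: [0.5399, 0.0266, 0.0801]
orientation: [[0.149, 0.811, 0.565], [0.989, -0.122, -0.085], [-0.0, 0.572, -0.821]]
force: [-0.0, -0.7, -4.6]
finger_gap: 0.0382
grasp in sealer mm [-20.1   0.9  95.5] F sealer [ 0.1 -0.7 -4.6] t 10.6 gap 0.0382
```

```bash
python3 -m handwheel '[[[0,-0.12,0.18],[0,0,0]],[[0,-0.12,0.17],[0,0,0]],[[0,0,0],[0,0,0]],[[0,0,0],[0,0,0]]]'; python3 sq.py
python3 - <<'E'
from plan import *
R=manip.get_state()['orientation']
print('fwd40',R.T@(Rz(YS)@np.array([-1.,0,0])),'up',R.T@np.array([0,0,1.]))
E
```

```text
time_s: 11.0
ee_pos: [0.5416, 0.0265, 0.0649]
orientation: [[0.149, 0.81, 0.568], [0.989, -0.122, -0.085], [0.0, 0.574, -0.819]]
force: [0.2, -0.3, -4.5]
finger_gap: 0.0386
grasp in sealer mm [-18.4   1.   80.2] F sealer [ 0.3 -0.2 -4.5] t 11.0 gap 0.0386
fwd40 [ 1.10444354e-04 -8.18668375e-01 -5.74266558e-01] up [ 5.15437440e-05  5.74266565e-01 -8.18668376e-01]
```

```bash
python3 -m handwheel '[[[0,-0.32,-0.23],[0,0,0]],[[0,-0.49,-0.345],[0,0,0]],[[0,-0.49,-0.345],[0,0,0]],[[0,-0.3,-0.21],[0,0,0]],[[0,0.2,-0.28],[0,0,0]],[[0,0.4,-0.57],[0,0,0]],[[0,0.4,-0.57],[0,0,0]],[[0,0.4,-0.57],[0,0,0]],[[0,0.4,-0.57],[0,0,0]],[[0,0.3,-0.43],[0,0,0]],[[0,0,0],[0,0,0]],[[0,0,0],[0,0,0]]]'; python3 sq.py
python3 - <<'E'
from plan import *
R=Rs(0,YT); g=T+[0,0,0.25]
togo(g+R[:,2]*0.0187,R)
cv2.imwrite('pics/w7.png',manip.camera('wrist'))
E
```

```text
time_s: 12.2
ee_pos: [0.4639, 0.0382, 0.2116]
orientation: [[0.149, 0.809, 0.569], [0.989, -0.122, -0.085], [0.0, 0.575, -0.818]]
force: [0.1, -1.0, -4.3]
finger_gap: 0.0385
grasp in sealer mm [-96.9   1.  226.9] F sealer [ 0.2 -1.  -4.3] t 12.2 gap 0.0385
t 12.2 pos [0.4639 0.0382 0.2116] target [0.512  0.383  0.2313] shift [ 8.7   0.2  -0.46] turn [ 4.38  0.23 -0.74] gap 0.0385 F [ 0.1 -1.  -4.3]
```

View pics/w7.png

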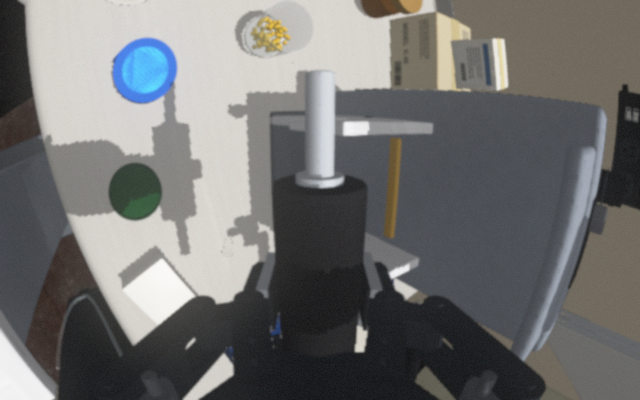

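```bash
python3 -m handwheel '[[[0.4,0,-0.2],[0.2,0,0]],[[0.7,0,-0.2],[0.46,0,0]],[[0.9,0,-0.2],[0.46,0,0]],[[0.9,0,0],[0.46,0,0]],[[0.9,0,0],[0.46,0,0]],[[0.9,0,0],[0.46,0,0]],[[0.9,0,0],[0.46,0,0]],[[0.9,0,0],[0.46,0,0]],[[0.9,0,0],[0.46,0,0]],[[0.7,0,0],[0.4,0,0]],[[0.4,0,0],[0.1,0,0]],[[0.2,0,0],[0,0,-0.74]],[[0,0,0],[0,0,0]],[[0,0,0],[0,0,0]]]'
python3 - <<'E'
from plan import *
import pickle
R=Rs(0,YT); g=T+[0,0,0.25]
togo(g+R[:,2]*0.0187,R)
c=manip.get_calibration('wrist'); im=manip.camera('wrist'); cv2.imwrite('pics/w8.png',im); pickle.dump(c,open('w8.pkl','wb'))
for p in [(45,75,10),(45,-75,10),(-45,-75,10),(-45,75,10),(0,65,66.5),(0,-65,66.5),(18.5,60,85),(-18.5,60,85),(18.5,70,85),(-18.5,70,85)]:
    u=projw(c,T+Rz(YT)@(np.array(p)/1000))[0]; print(p,u.round(1)); cv2.circle(im,tuple(int(v) for v in u.round()),2,(0,0,255),-1)
cv2.imwrite('pics/w8o.png',im)
E
```

```text
time_s: 13.65
ee_pos: [0.5022, 0.3837, 0.2289]
orientation: [[0.048, 0.999, -0.003], [0.999, -0.048, -0.002], [-0.002, -0.003, -1.0]]
force: [0.3, -1.2, -4.2]
finger_gap: 0.0381
t 13.65 pos [0.5022 0.3837 0.2289] target [0.512  0.383  0.2313] shift [-0.01  0.24 -0.06] turn [-0.02  0.02 -0.04] gap 0.0381 F [ 0.3 -1.2 -4.2]
(45, 75, 10) [365.3 111.6]
(45, -75, 10) [361.5 231.5]
(-45, -75, 10) [291.1 231.9]
(-45, 75, 10) [287.6 111.6]
(0, 65, 66.5) [327.9 122.2]
(0, -65, 66.5) [327.5 243.9]
(18.5, 60, 85) [348.5 128.8]
(-18.5, 60, 85) [308.3 128.8]
(18.5, 70, 85) [348.6 118.1]
(-18.5, 70, 85) [308.2 118. ]
```

View pics/w8o.png

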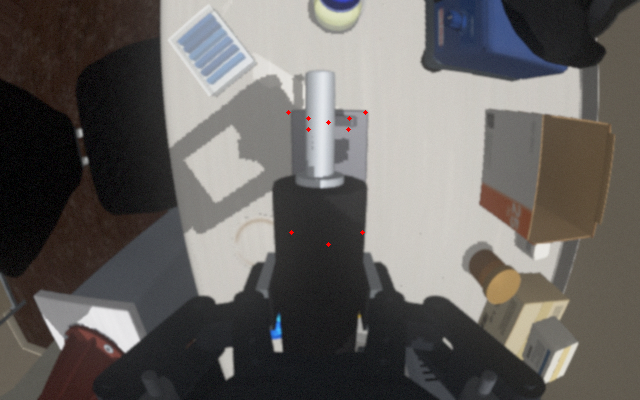

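Run:
```python
import cv2
im=cv2.imread('pics/w8.png')
cv2.imwrite('pics/w8z.png',cv2.resize(im[90:200,260:400],None,fx=5.4,fy=5.4,interpolation=cv2.INTER_CUBIC))
im=cv2.imread('pics/top0.png')
cv2.imwrite('pics/t0z.png',cv2.resize(im[205:250,240:305],None,fx=12,fy=12,interpolation=cv2.INTER_CUBIC))
```

```text
(no output)
```

View pics/w8z.png

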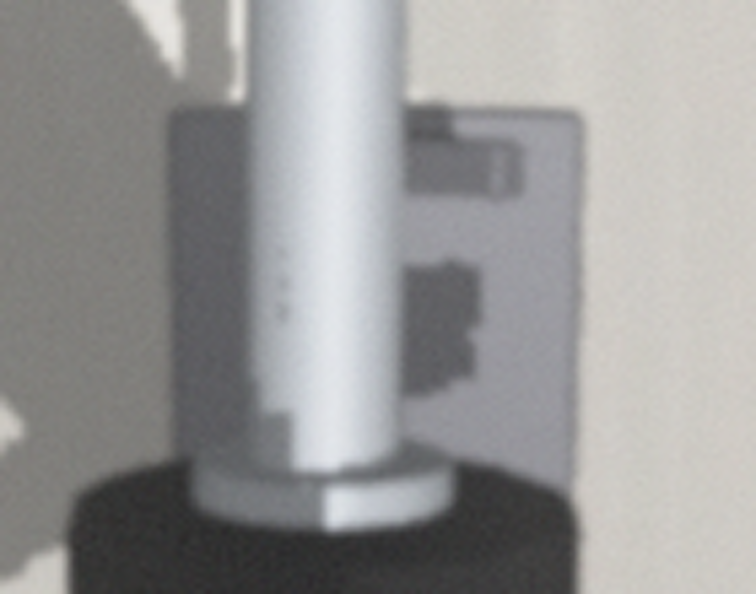

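View pics/t0z.png

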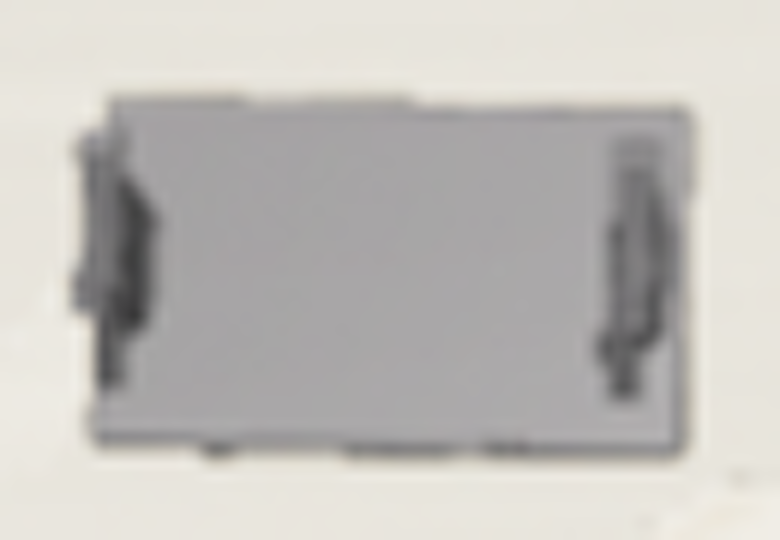

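Run:
```python
from plan import *
import pickle
from scipy.optimize import least_squares
c=pickle.load(open('w8.pkl','rb')); top=manip.get_calibration('top')
w=lambda u,v:(260+u/5.4,90+v/5.4)
t=lambda u,v:(240+u/12-.5,205+v/12-.5)
W=lambda v,p: np.array([v[0],v[1],0])+Rz(v[2])@(np.array(p)/1000)
ow=[((-45,75,10),w(168,110)),((45,75,10),w(583,110)),((18.5,65,85),w(488,167))]
ot=[((45,75,10),t(110,100)),((45,-75,10),t(690,108)),((-45,-75,10),t(685,458)),((-45,75,10),t(92,442))]
def col(v,y,row,x): # column of foot side edge at row
    q=projw(c,[W(v,(x,yy,10)) for yy in np.linspace(75,-30,40)]); return np.interp(row,q[:,1],q[:,0])
def rw(v): return np.concatenate([projw(c,W(v,p))[0]-u for p,u in ow]+[[col(v,0,169.6,-45)-292,col(v,0,178.9,45)-365.6]])
def rt(v): return np.concatenate([proj(top,W(v,p))[0]-u for p,u in ot])
for n,f in (('w',rw),('t',rt),('both',lambda v:np.r_[rw(v),rt(v)])):
    s=least_squares(f,[.512,.383,-.04]); print(n,s.x.round(4),np.degrees(s.x[2]).round(2),s.fun.round(1))
# roller axis seen in wrist
print('axle px', projw(c,[manip.get_state()['ee_pos']+manip.get_state()['orientation']@np.array([x,0,-.0187]) for x in (.06,.08,.095)]))
```

```text
w [ 0.515   0.3847 -0.0407] -2.33 [-1.2 -0.3 -0.3 -0.4  1.2  0.6 -0.6  0.5]
t [ 0.5139  0.3853 -0.044 ] -2.52 [-0.3 -0.4  0.5 -0.2  0.1  0.1 -0.3  0.5]
both [ 0.5148  0.3848 -0.0434] -2.49 [-1.2 -0.5 -0.3 -0.3  1.2  0.5 -0.8  0.3 -0.1 -0.7  0.7 -0.5  0.3 -0.2
 -0.2  0.2]
axle px [[317.00362736 158.686689  ]
 [316.97461975 109.25111888]
 [316.97213229  71.92778799]]
```

```bash
sed -i 's/^T=.*/T=np.array([0.5140,0.3848,0]); YT=np.radians(-2.5)/' plan.py
python3 - <<'E'
from plan import *
R=Rs(0,YT)
for z in (.12,.075): togo(T+[0,0,z]+R[:,2]*0.0187,R)
E
```

```text
t 13.7 pos [0.5023 0.3835 0.2295] target [0.514  0.3848 0.1013] shift [0.05 0.3  3.21] turn [-0.01  0.01 -0.03] gap 0.0383 F [-0.2 -0.3 -3.6]
t 13.7 pos [0.5023 0.3835 0.2295] target [0.514  0.3848 0.0563] shift [0.06 0.3  4.33] turn [-0.01  0.01 -0.03] gap 0.0383 F [-0.2 -0.3 -3.6]
```

```bash
python3 -m handwheel '[[[0.05,0.15,0.5],[0,0,0]],[[0,0.15,0.8],[0,0,0]],[[0,0,0.8],[0,0,0]],[[0,0,0.7],[0,0,0]],[[0,0,0.41],[0,0,0]],[[0,0,0],[0,0,0]],[[0,0,0],[0,0,0]]]'
python3 - <<'E'
from plan import *
R=Rs(0,YT)
togo(T+[0,0,.075]+R[:,2]*0.0187,R)
cv2.imwrite('pics/w9.png',manip.camera('wrist'))
s=manip.camera('side'); cv2.imwrite('pics/s9.png',cv2.resize(s[190:330,270:430],None,fx=4,fy=4,interpolation=cv2.INTER_CUBIC))
E
```

```text
time_s: 14.4
ee_pos: [0.5155, 0.3857, 0.1038]
orientation: [[0.047, 0.999, 0.001], [0.999, -0.047, 0.0], [0.0, 0.001, -1.0]]
force: [0.3, 0.1, -3.7]
finger_gap: 0.0381
t 14.4 pos [0.5155 0.3857 0.1038] target [0.514  0.3848 0.0563] shift [-0.03 -0.04  1.19] turn [ 0.01 -0.   -0.02] gap 0.0381 F [ 0.3  0.1 -3.7]
```

View pics/w9.png

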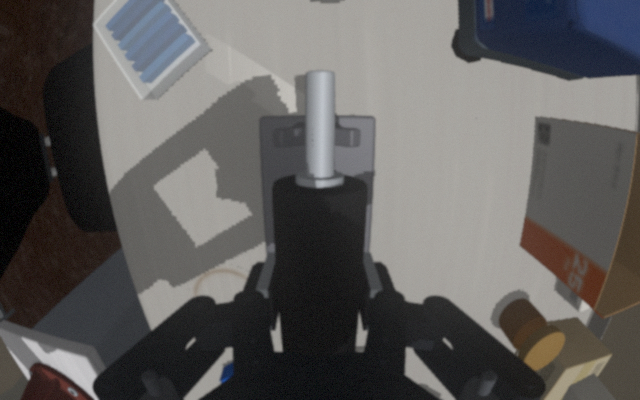

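View pics/s9.png

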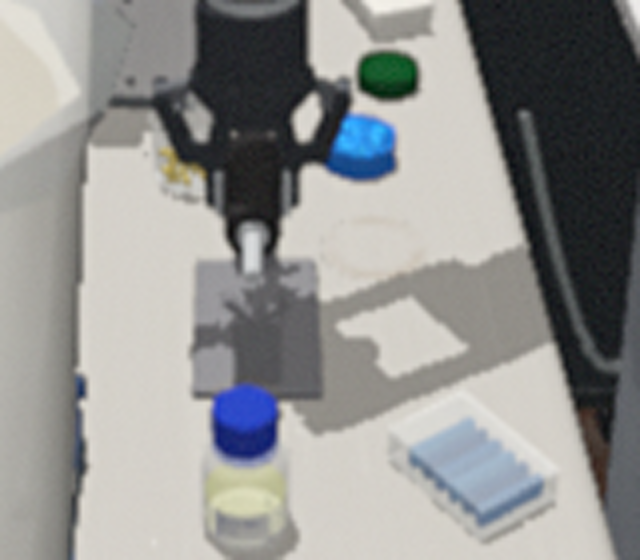

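```bash
python3 -m handwheel '[[[-0.02,-0.03,0.4],[0,0,0]],[[0,0,0.4],[0,0,0]],[[0,0,0.2],[0,0,0]],[[0,0,0.06],[0,0,0]],[[0,0,0.03],[0,0,0]],[[0,0,0],[0,0,0]],[[0,0,0],[0,0,0]]]'
python3 - <<'E'
from plan import *
R=Rs(0,YT)
togo(T+[0,0,.075]+R[:,2]*0.0187,R)
E
```

```text
time_s: 15.2
ee_pos: [0.5141, 0.3852, 0.0599]
orientation: [[0.046, 0.999, 0.001], [0.999, -0.046, 0.0], [0.0, 0.001, -1.0]]
force: [-0.2, -0.3, -4.2]
finger_gap: 0.0385
t 15.2 pos [0.5141 0.3852 0.0599] target [0.514  0.3848 0.0563] shift [-0.01 -0.    0.09] turn [ 0.   -0.   -0.02] gap 0.0385 F [-0.2 -0.3 -4.2]
```

```bash
python3 -m handwheel '[[[0,0,0.05],[0,0,0]],[[0,0,0.03],[0,0,0]],[[0,0,0],[0,0,0]],[[0,0,0],[0,0,0]]]'; python3 -m handwheel '[[[0,0,0.03],[0,0,0]],[[0,0,0],[0,0,0]],[[0,0,0],[0,0,0]]]'
```

```text
time_s: 15.6
ee_pos: [0.5141, 0.3852, 0.057]
orientation: [[0.046, 0.999, 0.001], [0.999, -0.046, 0.0], [0.0, 0.001, -1.0]]
force: [-1.0, -0.4, -1.0]
finger_gap: 0.0385
time_s: 15.9
ee_pos: [0.5143, 0.3852, 0.0567]
orientation: [[0.045, 0.999, 0.001], [0.999, -0.045, 0.0], [0.0, 0.001, -1.0]]
force: [-2.5, -1.9, 5.1]
finger_gap: 0.0383
```

```bash
python3 -m handwheel '[[[0,0,0],[0,0,0]],[[0,0,0],[0,0,0]],[[0,0,0],[0,0,0]],[[0,0,0],[0,0,0]],[[0,0,0],[0,0,0]]]' 0.5
python3 -m handwheel '[[[0,0,-0.2],[0,0,0]],[[0,0,-0.5],[0,0,0]],[[0,0,-0.8],[0,0,0]],[[0,0,-0.9],[0,0,0]],[[0,0,-0.9],[0,0,0]],[[0,0,-0.9],[0,0,0]],[[0,0,-0.6],[0,0,0]],[[0,0,0],[0,0,0]],[[0,0,0],[0,0,0]]]'
python3 - <<'E'
from plan import *
im=manip.camera('wrist'); cv2.imwrite('pics/w10.png',im)
c=manip.get_calibration('wrist')
print(projw(c,[T+Rz(YT)@np.array([0,y,.075]) for y in (.095,.05,-.05,-.095)]).round(1))
s=manip.camera('side'); cv2.imwrite('pics/s10.png',cv2.resize(s[190:330,270:430],None,fx=4,fy=4,interpolation=cv2.INTER_CUBIC))
E
```

```text
time_s: 16.4
ee_pos: [0.5138, 0.385, 0.055]
orientation: [[0.046, 0.999, -0.0], [0.999, -0.046, 0.0], [0.0, -0.0, -1.0]]
force: [0.1, 0.4, -0.4]
finger_gap: 0.0644
time_s: 17.3
ee_pos: [0.514, 0.3851, 0.2481]
orientation: [[0.046, 0.999, 0.001], [0.999, -0.046, 0.001], [0.001, 0.001, -1.0]]
force: [0.9, -0.1, -0.3]
finger_gap: 0.064
[[318.6  92.1]
 [318.7 136.3]
 [318.9 228.1]
 [319.  263.9]]
```

View pics/w10.png

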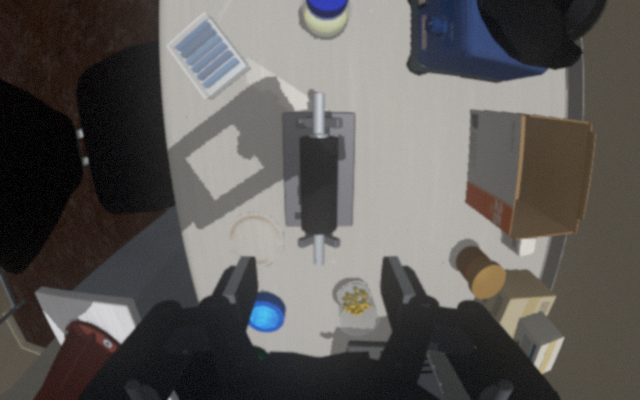

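View pics/s10.png

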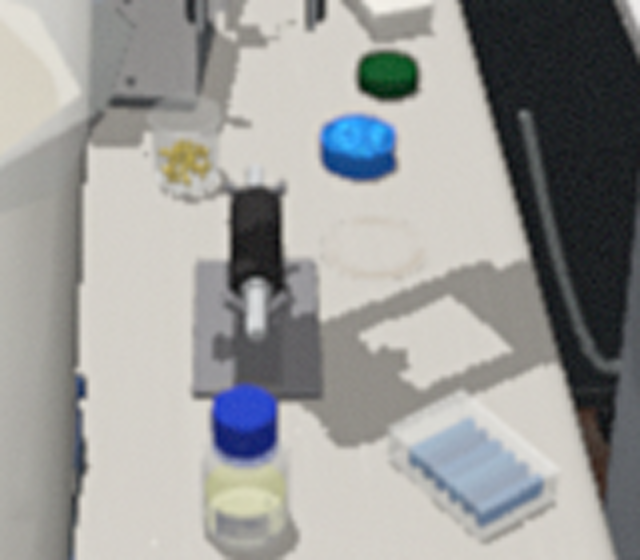

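```bash
python3 -m handwheel '[[[0,-0.5,-0.7],[0,0,0.2]],[[0,-0.7,-0.7],[0,0,0.2]],[[-0.5,-0.7,-0.7],[0,0,0.2]],[[-0.9,-0.2,-0.3],[0,0,0.14]],[[-0.95,0,0],[0,0,0]],[[-0.95,0,0],[0,0,0]],[[-0.95,0,0],[0,0,0]],[[-0.95,0,0],[0,0,0]],[[-0.95,0,0],[0,0,0]],[[-0.95,0,0],[0,0,0]],[[-0.95,0,0],[0,0,0]],[[-0.95,0,0],[0,0,0]],[[-0.95,0,0],[0,0,0]],[[-0.95,0,0],[0,0,0]],[[0,0,0],[0,0,0]],[[0,0,0],[0,0,0]]]' -0.3
python3 - <<'E'
from plan import *
togo(sw([4,-130,300]),Rs(0))
E
```

```text
time_s: 19.0
ee_pos: [0.366, -0.0398, 0.3415]
orientation: [[0.152, 0.988, -0.003], [0.988, -0.152, 0.002], [0.001, -0.003, -1.0]]
force: [-0.3, -0.0, 0.2]
finger_gap: 0.0299
t 19.0 pos [ 0.366  -0.0398  0.3415] target [ 0.5336 -0.1047  0.3   ] shift [-0.97  4.39  1.02] turn [-0.02 -0.01 -0.02] gap 0.0299 F [-0.3 -0.   0.2]
```

```bash
python3 -m handwheel '[[[-0.8,0.3,0],[0,0,0]],[[-0.17,0.8,0],[0,0,0]],[[0,0.9,0],[0,0,0]],[[0,0.9,0],[0,0,0]],[[0,0.9,0.2],[0,0,0]],[[0,0.6,0.4],[0,0,0]],[[0,0,0.3],[0,0,0]],[[0,0,0],[0,0,0]],[[0,0,0],[0,0,0]]]'
python3 - <<'E'
from plan import *
togo(sw([4,-130,212]),Rs(0))
c=manip.get_calibration('wrist');im=manip.camera('wrist'); cv2.imwrite('pics/w11.png',im)
print(projw(c,[sw([4,y,226]) for y in (-105,-130,-155)]).round(1))
E
```

```text
time_s: 19.9
ee_pos: [0.5341, -0.1027, 0.3064]
orientation: [[0.147, 0.989, -0.002], [0.989, -0.147, 0.001], [0.0, -0.002, -1.0]]
force: [1.1, 0.3, 0.9]
finger_gap: 0.0297
t 19.9 pos [ 0.5341 -0.1027  0.3064] target [ 0.5336 -0.1047  0.212 ] shift [-0.05  0.    2.36] turn [-0.02 -0.    0.01] gap 0.0297 F [1.1 0.3 0.9]
[[317.6 185. ]
 [317.6 216.5]
 [317.6 245.7]]
```

View pics/w11.png

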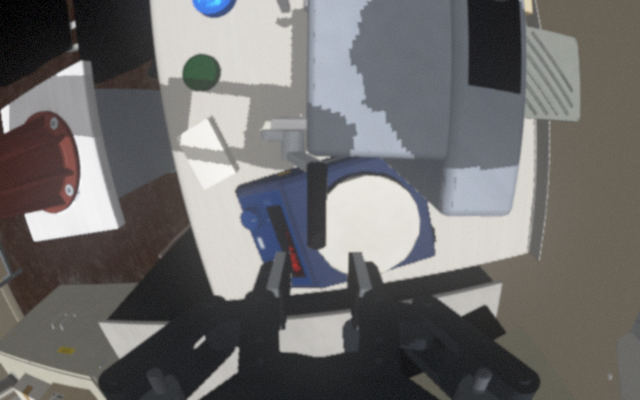

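```bash
python3 -m handwheel '[[[-0.05,0,0.5],[0,0,0]],[[0,0,0.7],[0,0,0]],[[0,0,0.6],[0,0,0]],[[0,0,0.4],[0,0,0]],[[0,0,0.16],[0,0,0]],[[0,0,0],[0,0,0]]]'
python3 -m handwheel '[[[0,-0.1,0],[0,0,0]],[[0,-0.2,-0.06],[0,0,0]],[[0,-0.25,-0.04],[0,0,0]],[[0,-0.25,0],[0,0,0]],[[0,-0.25,0.04],[0,0,0]],[[0,-0.25,0.06],[0,0,0]],[[0,-0.25,0.12],[0,0,0]],[[0,-0.2,0.18],[0,0,0]],[[0,-0.2,0.2],[0,0,0]],[[0,-0.15,0.2],[0,0,0]],[[0,0,0],[0,0,0]],[[0,0,0],[0,0,0]]]'
python3 - <<'E'
from plan import *
togo(sw([-76,-130,183]),Rs(0))
c=manip.get_calibration('wrist');im=manip.camera('wrist'); cv2.imwrite('pics/w12.png',im)
for th in (-55,-52,-48,-45): print(th,projw(c,[sw([-19+70*np.sin(np.radians(th)),y,160+70*np.cos(np.radians(th))]) for y in (-105,-130)]).round(1).tolist())
E
```

```text
time_s: 20.55
ee_pos: [0.5341, -0.1058, 0.2129]
orientation: [[0.149, 0.989, -0.0], [0.989, -0.149, 0.0], [0.0, -0.0, -1.0]]
force: [-0.5, -0.4, 0.2]
finger_gap: 0.0299
time_s: 21.75
ee_pos: [0.4505, -0.0932, 0.1837]
orientation: [[0.149, 0.989, -0.003], [0.989, -0.149, 0.001], [0.001, -0.003, -1.0]]
force: [0.4, -0.6, 0.3]
finger_gap: 0.0299
t 21.75 pos [ 0.4505 -0.0932  0.1837] target [ 0.4545 -0.0928  0.183 ] shift [0.02 0.1  0.02] turn [-0.02 -0.    0.  ] gap 0.0299 F [ 0.4 -0.6  0.3]
-55 [[324.7, 233.2], [324.3, 280.7]]
-52 [[329.8, 235.9], [329.0, 284.0]]
-48 [[337.4, 239.4], [336.0, 288.3]]
-45 [[343.8, 242.0], [341.8, 291.4]]
```

View pics/w12.png

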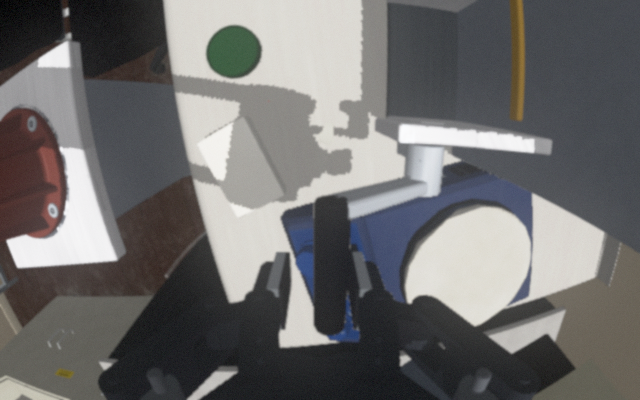

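```bash
python3 -m handwheel '[[[0,-0.05,0.03],[0,0,0]],[[0,-0.05,0.02],[0,0,0]],[[0,0,0],[0,0,0]],[[0,0,0],[0,0,0]]]'
python3 -m handwheel '[[[0,0.16,0],[0,0,0]],[[0,0,0],[0,0,0]],[[0,0,-0.4],[0,0,0]],[[0,0,-0.8],[0,0,0]],[[0,0,-0.9],[0,0,0]],[[0,0,-0.9],[0,0,0]],[[0,0,-0.8],[0,0,0]],[[0,0,0],[0,0,0]],[[0,0,0],[0,0,0]]]'
python3 - <<'E'
from plan import *
c=manip.get_calibration('wrist');im=manip.camera('wrist')
for th in (-55,-52,-45): print(th,projw(c,[sw([-19+70*np.sin(np.radians(th)),y,160+70*np.cos(np.radians(th))]) for y in (-105,-130,-155)]).round(1).tolist())
t=manip.camera('top'); b=np.hstack([cv2.resize(im,(480,300)),cv2.resize(t[150:280,180:460],(320,149)).copy() if 0 else np.zeros((300,0,3),np.uint8)])
cv2.imwrite('pics/w13.png',im); cv2.imwrite('pics/t13.png',cv2.resize(t[130:290,180:500],None,fx=2.4,fy=2.4,interpolation=cv2.INTER_CUBIC))
E
```

```text
time_s: 22.2
ee_pos: [0.4484, -0.0931, 0.1829]
orientation: [[0.149, 0.989, 0.002], [0.989, -0.149, -0.0], [0.0, 0.002, -1.0]]
force: [3.7, -0.2, -2.3]
finger_gap: 0.0302
time_s: 23.1
ee_pos: [0.4542, -0.094, 0.3355]
orientation: [[0.149, 0.989, 0.001], [0.989, -0.149, -0.001], [-0.0, 0.001, -1.0]]
force: [-0.1, -0.5, -0.5]
finger_gap: 0.0294
-55 [[317.3, 166.4], [317.3, 192.6], [317.4, 217.6]]
-52 [[319.7, 167.0], [319.7, 193.5], [319.7, 218.7]]
-45 [[326.2, 168.4], [326.0, 195.5], [325.8, 221.2]]
```

View pics/w13.png

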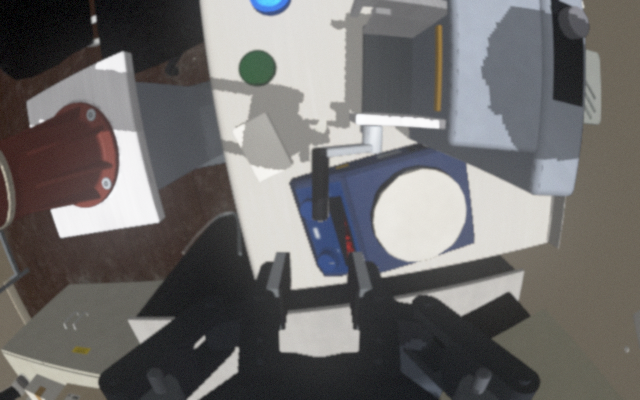

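View pics/t13.png

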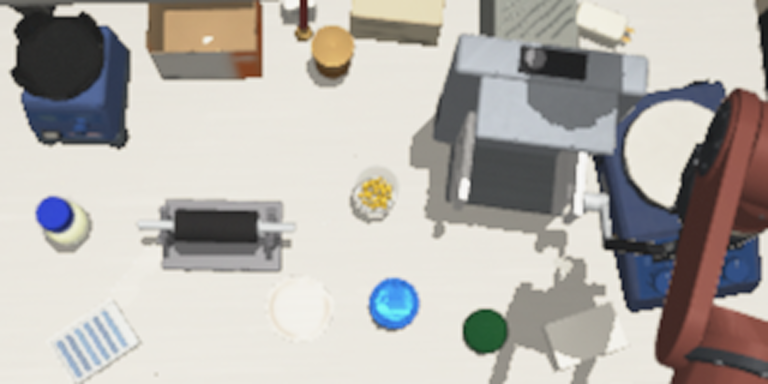

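```bash
python3 -c "
from cell import manip
print(manip.sign_off(), manip.get_state()['time_s'])"
```

```text
the job is handed in; nothing more can be done
the job is handed in; nothing more can be done
```

The job is finished and handed in at about 23 s of the 72 s allowed; the hand-in gave no verdict.

- **Sealer:** I flipped the cam lever back until its grip stood close to the stop. I then gripped the roller with the tool tilted 35°, lifted it a few millimetres, drew it 19 mm forward and lowered it out of the slots. The sideways and front-back forces stayed near zero on the way out, so the axle did not rub.
- **Stand:** I lowered the roller until the notches took its weight, about 5 N upward on the tool, then let go. Afterwards both axle ends showed within about a pixel of their expected places over the two V notches.
- **Lever shut again:** I pushed the lever forward until the force rose to 3.7 N. The last wrist picture puts it about 0.05 rad or less from shut, against a limit of 0.25.
- **Surroundings:** In the last top picture, the bystanders look to be where they started, and the arm is clear of everything.

**Small disagreements:**
- The hood edge showed about 8 pixels (around 5 mm) off my model. The rest of the sealer fitted to 2–3 mm, so I left it.
- The first stand position was 2–3 mm off, and I corrected it before placing the roller.

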